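# Lock the parcel returns box with its pin

## Task

Lock the green returns box: first slide the blue locking bar fully home between the two steel lugs by its knob, then take the long red-handled pin from the wooden holder and thread it down through the upper lug, the bar and the lower lug until its collar sits on the upper lug. Feel your way gently, never pressing the pin on the lock hard (40 N at most), let go of it, and leave the short yellow pin and everything else on the table where it is.

Things in the scene. Friction and masses are not known exactly. Their poses are not given: they have to be found in the camera images.
- chest: Green steel returns box, 220 x 300 mm on plan, 70 mm high, fixed. Origin: centre of its underside, on the table; x, y along its 220 and 300 mm sides. Its -x side, facing the robot, carries the lock: two fixed horizontal steel lugs, one above the other, with a sliding flat blue bar between them. Each lug and the bar's end has a vertical through hole, 14 mm wide; the lugs' holes are exactly in line.
- lock_axis (a point): NOMINAL hole centre on the upper lug's top face, 82 mm up; axes as the box's. The lug is 44 mm square, 12 mm thick, and does not give way. The lock was screwed on with play: the true line of holes, with lugs, bar and knob, stands anywhere up to 7 mm from here along the box's x and up to 7 mm along its y. This offset is the same for all three lock points, is not measured, and must be felt for or seen.
- bar_hole (a point): NOMINAL hole centre on the home bar's top face, 62 mm up (bar 12 mm thick). Shares the lock's unmeasured offset. The bar also has sideways play along the box's x: its hole may stand up to 1.5 mm either side of the lugs' line and stays there until the pin's tapered nose, pressed down gently and rocked a millimetre if it sticks, shoves it over (about 1.5 N sideways).
- lower_lug (a point): NOMINAL hole centre on the lower lug's top face, 42 mm up (12 mm thick, underside 30 mm above the table). Shares the lock's unmeasured offset.
- knob_home (a point): NOMINAL place of the bar's knob when the bar is home, 100 mm up, 80 mm from the holes' line along the box's -y (give or take the lock's offset and the bar's play). The knob is a black upright rod, 14 mm in diameter, from 62 to 105 mm above the table, at present farther along the box's -y by the joint value. A low guide, top 68 mm up, stands 40 to 56 mm to the -y of the holes' line.
- bar (a joint): How far the blue locking bar is drawn back, m: 0 = home against a hard stop, its hole then under the upper lug's hole; positive = drawn towards the box's -y, at most 0.07. About 2 N of friction; it stays where it is left.
- pin_center (a point): Centre of the long pin's red upright grip, 18 mm in diameter, 44 mm high, z up the pin. It stands in either hole of the holder, hanging by its collar on the holder's top. Below this point: underside of the collar (26 mm wide, 5 mm thick) 27 mm down, then a shaft 12 mm in diameter, 64 mm long: tip 91 mm down. The last 6 mm taper to a flat 10 mm tip. 0.1 to 0.2 kg.
- pin_tip (a point): Centre of the flat lower tip of the long pin, z along the pin, up. 18 mm above the table when the collar sits on the upper lug.
- short_pin_center (a point): Centre of the yellow grip of a second, shorter pin (40 mm shaft), in the other hole of the holder, same grip size; belongs to another lock, stays in the holder. Both grips stand at the same height, their tops 119 mm above the table.
- holder: Wooden pin holder, fixed, 50 x 150 x 70 mm. Origin: centre of its underside; y along its length, the holes at y = +45 and -45 mm.
- parcel: Small cardboard parcel, 130 x 100 x 70 mm, loose bystander. Origin: centre of its underside.
- tape: Orange tape roll lying flat, 100 mm across, 45 mm high, loose bystander. Origin: centre of its underside.
- mug: White mug, 80 mm across, 90 mm high, loose bystander. Origin: centre of its underside.
- scanner: Grey and black hand scanner lying down, 170 mm long, 60 mm wide, 35 mm high, loose bystander. Origin: underside, near its middle.
- label_pad: Pad of blank labels, 100 x 75 x 20 mm, loose bystander. Origin: centre of its underside.
- screwdriver: Screwdriver lying down, loose bystander. Origin: underside, near its middle.
Things that resemble listed ones, but are neither listed nor needed, are in the scene too. What is shaped like the part that bears pin_center but black or turquoise is not meant.

How it is judged:
On the way, in this order (a step that is already met when the one before it is completed fails the run):
1. the bar is slid home (within 4 mm of its stop) (value of joint bar below 0.004 m), for 0.2 s.
2. the pin's tip is through the upper lug (height (world z) of pin_tip below 0.068 m and x of pin_tip in the frame of chest between -0.167 and -0.143 m and y of pin_tip in the frame of chest between -0.012 and 0.012 m), for 0.1 s.
3. the pin's tip is through the bar, the bar still home (height (world z) of pin_tip below 0.048 m and value of joint bar below 0.004 m and x of pin_tip in the frame of chest between -0.167 and -0.143 m and y of pin_tip in the frame of chest between -0.012 and 0.012 m), for 0.1 s.
At the end, for the whole second after the job is handed in: The long pin stands upright (within 0.12 rad), at rest and let go, through upper lug, bar and lower lug, its collar within 3.5 mm of the upper lug (tip 12 to 21.5 mm above the table, within 12 mm in the box's x and y of the nominal lock line), and the bar is within 4 mm of its stop (height (world z) of pin_tip between 0.012 and 0.0215 m and angle between pin_tip's own z axis and vertical below 0.12 rad and value of joint bar below 0.004 m and linear speed of pin below 0.02 m/s and x of pin_tip in the frame of chest between -0.167 and -0.143 m and y of pin_tip in the frame of chest between -0.012 and 0.012 m); the robot touches nothing.
It fails at once if the pin is pressed or dropped on the lock or box with more than 40 N (contact force between chest and pin above 40 N).
It fails at once if a bystander (parcel, tape, mug, scanner, label pad, screwdriver) is moved by more than 20 mm (distance of any of parcel, tape, mug, scanner, label_pad, screwdriver from where it was at the start of the episode above 0.02 m).
It fails at once if the short yellow pin is moved by more than 20 mm (distance of short_pin_center from where it was at the start of the episode above 0.02 m).
It also fails if it takes over 72 s, if anything falls off the work surface, if the arm or the gripper's body presses on something with over 40 N, if the wrist force passes 120 N, or if a joint passes its speed limit or range.

## Robot

A 7-joint arm with a two-finger parallel gripper is mounted at the origin on the work surface. World frame = base frame: x ahead of the robot, y to its left, z up, the work surface at z = 0. Lengths are in m, angles in rad, forces in N, time in s.
With the tool pointing down it reaches from about 0.4 to 0.85 m from the base axis. Payload 10.4 kg.
Tool frame: the origin (TCP) lies midway between the tips of the shut fingers; the grasp point (between the pads) lies 19 mm behind it; z points along the fingers, y is the line along which they close (so a half turn about z gives the same grasp; the last joint's range is limited). The gripper opens to 85 mm and grips with 20 to 120 N. Pads are 22 mm wide; open, the fingers measure 114 mm over their backs; the gripper's body (76 mm by 85 mm) begins 54 mm behind the grasp point. The pads swing forward as they close: fully open they stand 13 mm farther back than shut.
Start: joints at [1.141, 0.332, -0.065, 1.46, 0.022, 1.35, -0.088], TCP at [0.247, -0.574, 0.231] pointing down, gripper open.
Joint ranges: [-2.6, 2.6], [-0.5, 2.12], [-1.47, 1.34], [0.16, 2.42], [-1.27, 4.41], [0.06, 2.06], [-2.6, 2.6]. Speed limits (rad/s): [2.22, 2.22, 2.79, 2.79, 3.14, 3.14, 3.14].

## Interface

Orientations are given as a unit quaternion [x, y, z, w].
In Python, from workcell import get_obs, camera, camera_params, hand_in gives the robot as it stands.
- The arm moves only by the tool carry_out, never from a script. Its argument "commands" is a list that holds one entry, the list of rows, each a list of 6 numbers: the shift along the tool's x, y, z in units of 40 mm (1.0 is 40 mm), then the turn, a rotation vector about the tool's x, y, z in units of 6 degrees (1.0 is 6 degrees). In form: [[[x, y, z, ax, ay, az], ...]]. A call has 1 to 20 rows; each row shifts and turns the commanded pose from where the row before left it, along the tool's axes as they then stand; what a row does not reach is not made up. A row lasts 1/12 s, in which the tool goes at most 41.7 mm and 7.16 degrees, less where a joint would pass 70% of its speed; a pose out of reach is approached as far as the arm can. A call is refused whole if a number of a shift passes 1 or a number of a turn 1, either way. A call with a gripper value outside its range is refused whole. "hand" is the closure, from -1 (fully open) to 1 (shut), set as the call begins (left out, the last holds). The fingers move at their own pace and stop on an object; "force" is the grip in N (left out, the last holds). Time passes only in rows, so rows that do not move let the fingers close. It gives the time, the measured TCP pose, the force, the opening and the grip force at its end, in the units of the state.
- get_obs(): the state, without advancing time (a new reading comes with each control period).
- camera(name): name is "side" or "top"; returns the picture (384x512x3 uint8, red, green, blue); there is no depth.
- camera_params(name): a dict with "mtx" (3x3 intrinsics, pixels), "k1" (the pictures are not rectified: a ray, as slopes to the right and down, at radius r is drawn at 1 + k1 r^2 times it, then the intrinsics apply), "R" (3x3) and "t" (3): a world point X has camera coordinates R X + t. Camera axes: x right, y down, z forward; pixel columns grow to the right and rows downward; lengths in m; the calibration is good to about 2 mm. A picture is of the moment at which its call begins. camera_params takes no time and is no camera call.
- hand_in(): hands the job in; it is judged then, once.
The state is a dict: "clock": time; "joint_pos": joint angles; "joint_velocities": joint speeds; "tau": joint torques, N m; "position": TCP position; "ee_rot": TCP orientation; "ft_force": force on the tool from outside, world axes, zero at the start; "torque": the same for the moment, N m; "grip_width": opening from 0.0 (shut) to 1.0 (fully open); "grasp_force": force on a finger pad.
Only numpy, scipy, OpenCV 4.12 (cv2) and the standard library are available. Lean on these libraries where they do the work, as an engineer would, in place of code of your own. Each camera call takes 0.05 s, during which the arm holds its last target. There are 200 camera calls.

## Working session

There is one attempt and no reset: what is moved stays moved. The work goes in short steps, Python scripts to look and compute and a tool call to move; the robot and the scene stay as the last step left them, time stands still between calls to the robot, and variables do not carry over. Pictures are saved under pics/ and viewed, at most 10 in all, crops included, and the job is handed in when it is done.

Besides the shell and the picture viewer there is one more tool, called after "Call:" by a JSON object that holds its "method" and its "body". carry_out: Moves the arm, as the interface text tells. Its arguments: {"type":"object","properties":{"commands":{"type":"array"},"hand":{"type":"number"},"force":{"type":"number"}},"required":["commands"]}

```bash
mkdir -p pics
python3 - <<'E'
from workcell import *
import cv2,numpy as np
for n in("side","top"):
    cv2.imwrite(f"pics/{n}0.png",camera(n)[:,:,::-1]); p=camera_params(n); print(n,{k:np.round(v,4).tolist() for k,v in p.items()})
print(get_obs())
E
```

```text
side {'mtx': [[380.8103, 0.0, 255.6399], [0.0, 380.8103, 187.936], [0.0, 0.0, 1.0]], 'k1': 0.0431, 'R': [[-0.7848, -0.6197, 0.0095], [-0.411, 0.509, -0.7563], [0.4639, -0.5975, -0.6541]], 't': [0.4329, 0.2723, 0.9421]}
top {'mtx': [[439.8005, 0.0, 250.4063], [0.0, 439.8005, 186.4034], [0.0, 0.0, 1.0]], 'k1': -0.0252, 'R': [[-0.0131, -0.9999, -0.0028], [-0.9983, 0.0132, -0.0571], [0.0571, 0.002, -0.9984]], 't': [0.0072, 0.5355, 1.5805]}
{'clock': 0.1, 'joint_pos': array([ 1.14140535,  0.33282143, -0.064705  ,  1.46083986,  0.02159933,
        1.34988038, -0.08848892]), 'joint_velocities': array([ 0.00148338, -0.00048468, -0.00170554, -0.00115201, -0.00107399,
        0.00040089,  0.00187085]), 'tau': array([ 2.31962578e-03, -6.26743269e+01,  4.97698411e-02, -3.92433000e+01,
        1.64757692e-02,  6.81399790e-03,  7.83596010e-05]), 'position': array([ 0.24716367, -0.57370055,  0.23059587]), 'ee_rot': array([ 9.79382672e-01,  2.02012844e-01, -1.52285195e-04, -6.08038953e-04]), 'ft_force': array([ 0.36902474, -1.05008285, -0.58275929]), 'torque': array([0.01880644, 0.04609268, 0.01039367]), 'grasp_force': 0.0, 'grip_width': 0.9985184900267418}
```

View pics/top0.png

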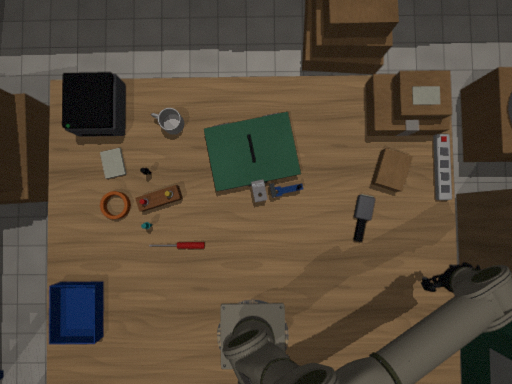

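View pics/side0.png

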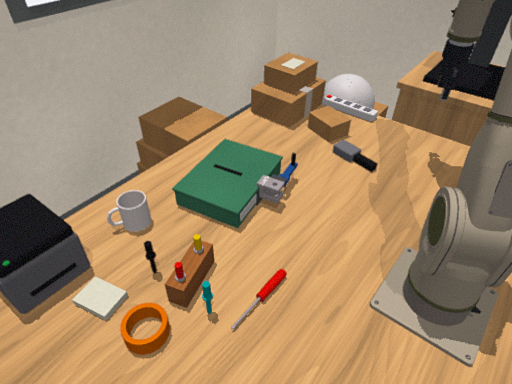

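The top view shows +x up and +y left. In the holder stand the red grip at top (142,202) / side (180,270), and the yellow one at (167,194) / (197,243). Look-alikes are the black pin at (146,171), the turquoise pin at (147,226) and the red screwdriver at (190,245). By the description I choose the red one in the holder. The lock is at about (259,191), with the blue bar and knob near (290,188).

```bash
cat > h.py <<'E'
import numpy as np,cv2
from workcell import *
def P(n):
    p=camera_params(n); return p["mtx"],p["k1"],p["R"],np.array(p["t"])
def proj(n,X):
    M,k,R,t=P(n); c=R@np.array(X)+t; s=c[:2]/c[2]; s=s*(1+k*(s@s)); return M[:2,:2]@s+M[:2,2]
def ray(n,u):
    M,k,R,t=P(n); d=cv2.undistortPoints(np.array([[u]],float),M,np.array([k,0,0,0.]))[0,0]
    return -R.T@t, R.T@np.array([d[0],d[1],1])
def at(n,u,z):
    c,d=ray(n,u); return c+d*(z-c[2])/d[2]
def tri(ut,us):
    (a,d),(b,e)=ray("top",ut),ray("side",us)
    s=np.linalg.lstsq(np.c_[d,-e],b-a,rcond=None)[0]; p,q=a+s[0]*d,b+s[1]*e
    return (p+q)/2,np.linalg.norm(p-q)
def crop(im,x,y,w,h,k): return cv2.resize(im[y:y+h,x:x+w],None,fx=k,fy=k,interpolation=cv2.INTER_CUBIC)
E
python3 - <<'E'
from h import *
t=cv2.imread("pics/top0.png");s=cv2.imread("pics/side0.png")
im=np.vstack([np.hstack([crop(t,240,170,70,45,5),crop(s,250,145,70,45,5)]),np.hstack([crop(t,125,160,70,65,5),crop(s,150,225,70,65,5)])])
cv2.imwrite("pics/c1.png",im);print(im.shape)
E
```

```text
(550, 700, 3)
```

View pics/c1.png

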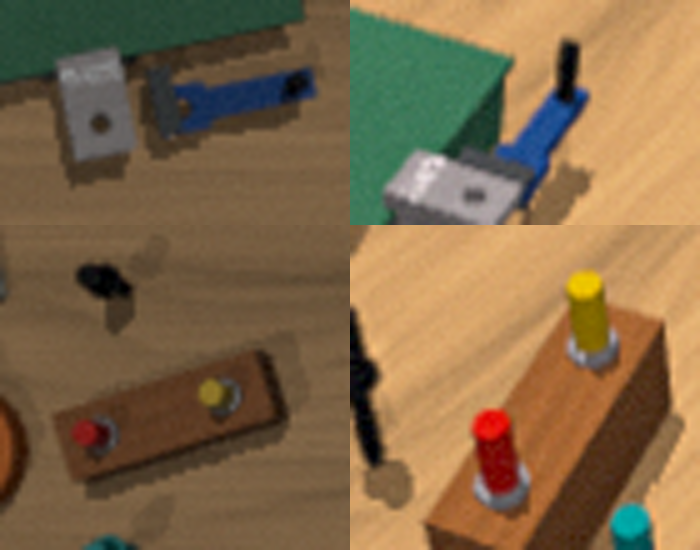

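Run:
```python
from h import *
o=lambda x,y,x0,y0:(x0+(x+.5)/5-.5,y0+(y+.5)/5-.5)
for n,a,b,z in [("hole",o(101,124,240,170),o(126,195,250,145),.082),("knob",o(299,78,240,170),o(219,45,250,145),.105),
 ("red",o(88,208,125,160),o(140,197,150,225),.119),("yel",o(210,167,125,160),o(234,57,150,225),.119)]:
    print(n,tri(a,b),at("top",a,z),at("side",b,z))
C=[at("top",u,.07) for u in[(205,127),(290,114),(299,176),(215,190)]]
print(np.round(C,3),np.mean(C,0))
# green mask box
im=cv2.imread("pics/top0.png"); h=cv2.cvtColor(im,cv2.COLOR_BGR2HSV)
m=cv2.inRange(h,(60,80,30),(85,255,255)); m[:, :180]=0; m[:,330:]=0; m[220:]=0
m=cv2.morphologyEx(m,cv2.MORPH_CLOSE,np.ones((9,9)))
c=max(cv2.findContours(m,0,1)[0],key=cv2.contourArea)
r=cv2.minAreaRect(np.array([at("top",u.ravel().astype(float),.07)[:2]*1000 for u in c],np.float32)); print(r)
from scipy.spatial.transform import Rotation as R
print(R.from_quat(get_obs()["ee_rot"]).as_matrix().round(3))
```

```text
hole (array([ 0.50394769, -0.03194413,  0.0817922 ]), np.float64(0.0010065692188778925)) [ 0.50351725 -0.03221403  0.082     ] [ 0.50423882 -0.03147659  0.082     ]
knob (array([ 0.53203291, -0.16828278,  0.10326093]), np.float64(0.000981930073131213)) [ 0.53235068 -0.16783704  0.105     ] [ 0.53035793 -0.16644682  0.105     ]
red (array([0.48549016, 0.36974114, 0.1157163 ]), np.float64(0.0032165505420066968)) [0.48422708 0.36778402 0.119     ] [0.48464918 0.37217569 0.119     ]
yel (array([0.51142288, 0.28512499, 0.11876102]), np.float64(0.0011088404363399325)) [0.5109931  0.28470506 0.119     ] [0.51173036 0.28557002 0.119     ]
[[ 0.745  0.158  0.07 ]
 [ 0.787 -0.143  0.07 ]
 [ 0.567 -0.171  0.07 ]
 [ 0.521  0.124  0.07 ]] [ 0.65509243 -0.0080635   0.07      ]
((657.0563354492188, -5.673248291015625), (225.90084838867188, 301.91973876953125), 10.720952987670898)
[[ 0.918  0.396 -0.001]
 [ 0.396 -0.918  0.001]
 [-0.    -0.001 -1.   ]]
```

Call:
{"method": "carry_out", "body": {"commands": [[[0,0,0,0,0,0.71],[0,0,0,0,0,0.71],[0,0,0,0,0,0.71],[0.55,-0.54,0,0,0,0],[0.55,-0.54,0,0,0,0],[0.55,-0.54,0,0,0,0],[0.55,-0.54,0,0,0,0],[0.55,-0.54,0,0,0,0],[0.55,-0.54,0,0,0,0],[0.55,-0.54,0,0,0,0],[0.55,-0.54,0,0,0,0],[0.55,-0.54,0,0,0,0],[0.55,-0.54,0,0,0,0],[0.55,-0.54,0,0,0,0],[0.55,-0.54,0,0,0,0],[0.55,-0.54,0,0,0,0],[0.55,-0.54,0,0,0,0],[0.55,-0.54,0,0,0,0],[0.55,-0.54,0,0,0,0]]], "hand": -1, "force": 40}}

```text
clock: 1.68
position: [0.5307, -0.1686, 0.2311]
ee_rot: [0.996, 0.092, -0.0, -0.0]
ft_force: [0.5, -0.7, 0.2]
grip_width: 0.999
grasp_force: 0.0
```

```bash
cat >> h.py <<'E'
from scipy.spatial.transform import Rotation as Ro
def need(X,yaw=None):
    "shift in tool units (40 mm) to world point X; yaw error in 6-deg units"
    o=get_obs(); r=Ro.from_quat(o["ee_rot"]).as_matrix(); d=r.T@(np.array(X)-o["position"])/.04
    y=np.degrees(np.arctan2(r[1,0],r[0,0])); e=np.array([0,0,-1.])
    tilt=np.degrees(r.T@np.cross(r[:,2],e))/6
    print("t",round(o["clock"],2),"pos",o["position"].round(4),"yaw",round(y,2),"need",d.round(2),"turn z",None if yaw is None else round((y-yaw)/6,2),"tilt",tilt.round(2),"F",o["ft_force"].round(1),"w",round(o["grip_width"]*85,1),round(o["grasp_force"],1))
E
python3 -c "
from h import *
need([.532,-.168,.086],10.5)
im=np.hstack([crop(camera('top')[:,:,::-1],230,150,90,60,4),crop(camera('side')[:,:,::-1],230,110,90,60,4)])
cv2.imwrite('pics/k.png',im)"
```

```text
t 1.68 pos [ 0.5307 -0.1686  0.2311] yaw 10.52 need [ 0.04 -0.01  3.63] turn z 0.0 tilt [-0.  0.  0.] F [ 0.5 -0.7  0.2] w 84.9 0.0
```

View pics/k.png

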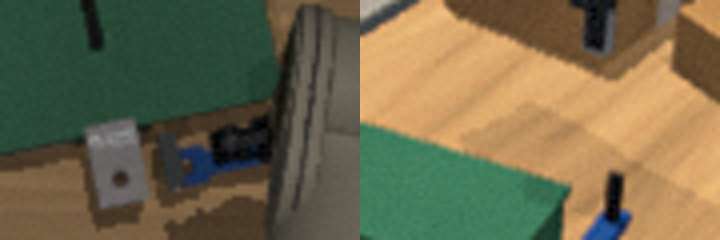

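The gripper is above the knob: the crop puts the knob at side (384,158) and the near finger above it. I'll go down and grip.

Call:
{"method": "carry_out", "body": {"commands": [[[0.01,0,0.4,0,0,0],[0,0,0.4,0,0,0],[0,0,0.4,0,0,0],[0,0,0.4,0,0,0],[0,0,0.4,0,0,0],[0,0,0.4,0,0,0],[0,0,0.4,0,0,0],[0,0,0.4,0,0,0],[0,0,0.3,0,0,0],[0,0,0.1,0,0,0],[0,0,0,0,0,0]]]}}

```text
clock: 2.7
position: [0.5299, -0.17, 0.0863]
ee_rot: [0.996, 0.092, -0.001, -0.0]
ft_force: [-0.9, -0.6, 0.2]
grip_width: 0.999
grasp_force: 0.0
```

Call:
{"method": "carry_out", "body": {"commands": [[[0,0,0,0,0,0],[0,0,0,0,0,0],[0,0,0,0,0,0],[0,0,0,0,0,0],[0,0,0,0,0,0],[0,0,0,0,0,0],[0,0,0,0,0,0],[0,0,0,0,0,0],[0,0,0,0,0,0],[0,0,0,0,0,0]]], "hand": 1, "force": 30}}

```text
clock: 3.53
position: [0.5308, -0.1698, 0.0876]
ee_rot: [0.996, 0.092, 0.0, 0.0]
ft_force: [-1.2, 0.9, 5.0]
grip_width: 0.147
grasp_force: 29.4
```

Call:
{"method": "carry_out", "body": {"commands": [[[0,-0.2,0,0,0,0],[0,-0.2,0,0,0,0],[0,-0.2,0,0,0,0],[0,-0.2,0,0,0,0],[0,-0.2,0,0,0,0],[0,-0.15,0,0,0,0],[0,-0.05,0,0,0,0],[0,0,0,0,0,0],[0,0,0,0,0,0]]]}}

```text
clock: 4.28
position: [0.5219, -0.1215, 0.0876]
ee_rot: [0.996, 0.092, 0.0, -0.0]
ft_force: [-1.9, 1.5, 6.8]
grip_width: 0.142
grasp_force: 29.6
```

Call:
{"method": "carry_out", "body": {"commands": [[[0,-0.05,0,0,0,0],[0,-0.05,0,0,0,0],[0,-0.05,0,0,0,0],[0,0,0,0,0,0],[0,0,0,0,0,0]]]}}

```text
clock: 4.7
position: [0.5209, -0.1162, 0.0877]
ee_rot: [0.996, 0.092, 0.0, 0.0]
ft_force: [-0.7, -0.4, 6.0]
grip_width: 0.146
grasp_force: 29.6
```

Call:
{"method": "carry_out", "body": {"commands": [[[0,-0.05,0,0,0,0],[0,-0.05,0,0,0,0],[0,0,0,0,0,0],[0,0,0,0,0,0]]]}}

```text
clock: 5.03
position: [0.5201, -0.1123, 0.0877]
ee_rot: [0.996, 0.092, 0.0, 0.0]
ft_force: [-1.6, -1.1, 6.4]
grip_width: 0.144
grasp_force: 29.6
```

Call:
{"method": "carry_out", "body": {"commands": [[[0,-0.05,0,0,0,0],[0,0,0,0,0,0],[0,0,0,0,0,0]]]}}

```text
clock: 5.28
position: [0.5198, -0.1104, 0.0877]
ee_rot: [0.996, 0.092, 0.0, 0.0]
ft_force: [-1.8, -0.7, 5.4]
grip_width: 0.146
grasp_force: 29.5
```

Call:
{"method": "carry_out", "body": {"commands": [[[0,-0.05,0,0,0,0],[0,0,0,0,0,0],[0,0,0,0,0,0]]]}}

```text
clock: 5.53
position: [0.5197, -0.1099, 0.0877]
ee_rot: [0.996, 0.091, 0.001, 0.001]
ft_force: [0.4, -5.4, 5.6]
grip_width: 0.146
grasp_force: 29.5
```

Call:
{"method": "carry_out", "body": {"commands": [[[0,-0.05,0,0,0,0],[0,0,0,0,0,0],[0,0,0,0,0,0]]]}}

```text
clock: 5.78
position: [0.5196, -0.1097, 0.0879]
ee_rot: [0.996, 0.091, 0.001, 0.002]
ft_force: [2.6, -11.5, 3.0]
grip_width: 0.148
grasp_force: 29.5
```

The stop is reached: the force rises to 11 N. I'll relax, open and rise.

Call:
{"method": "carry_out", "body": {"commands": [[[0,0.07,0,0,0,0],[0,0,0,0,0,0]]]}}

```text
clock: 5.95
position: [0.5197, -0.11, 0.0877]
ee_rot: [0.996, 0.092, 0.0, 0.0]
ft_force: [0.5, -4.7, 6.3]
grip_width: 0.148
grasp_force: 29.9
```

Call:
{"method": "carry_out", "body": {"commands": [[[0,0,0,0,0,0],[0,0,0,0,0,0],[0,0,0,0,0,0],[0,0,0,0,0,0],[0,0,0,0,0,0],[0,0,0,0,0,0],[0,0,-0.2,0,0,0],[0,0,-0.4,0,0,0],[0,0,-0.6,0,0,0],[0,0,-0.7,0,0,0],[0,0,-0.7,0,0,0],[0,0,-0.7,0,0,0],[0,0,-0.3,0,0,0]]], "hand": -1}}

```text
clock: 7.03
position: [0.5207, -0.1097, 0.2359]
ee_rot: [0.996, 0.092, 0.002, 0.001]
ft_force: [-0.5, -0.3, 0.3]
grip_width: 0.997
grasp_force: 0.0
```

```bash
python3 -c "
from h import *
need([.485,.369,.23],10.5)"
```

```text
t 7.03 pos [ 0.5207 -0.1097  0.2359] yaw 10.54 need [  1.31 -11.93   0.13] turn z 0.01 tilt [ 0.02 -0.04  0.  ] F [-0.5 -0.3  0.3] w 84.7 0.0
```

Call:
{"method": "carry_out", "body": {"commands": [[[0.09,-0.8,0,0,0,0],[0.09,-0.8,0,0,0,0],[0.09,-0.8,0,0,0,0],[0.09,-0.8,0,0,0,0],[0.09,-0.8,0,0,0,0],[0.09,-0.8,0,0,0,0],[0.09,-0.8,0,0,0,0],[0.09,-0.8,0,0,0,0],[0.09,-0.8,0,0,0,0],[0.09,-0.8,0,0,0,0],[0.09,-0.8,0,0,0,0],[0.09,-0.8,0,0,0,0],[0.09,-0.8,0,0,0,0],[0.09,-0.8,0,0,0,0],[0.05,-0.6,0,0,0,0],[0,-0.13,0,0,0,0],[0,0,0,0,0,0],[0,0,0,0,0,0]]]}}

```text
clock: 8.53
position: [0.4839, 0.3683, 0.231]
ee_rot: [0.996, 0.092, -0.0, 0.0]
ft_force: [0.4, -0.8, 1.0]
grip_width: 1.002
grasp_force: 0.0
```

```bash
python3 -c "
from h import *
need([.485,.369,.083],10.5)
im=np.hstack([crop(camera('top')[:,:,::-1],225,160,90,60,4),crop(camera('side')[:,:,::-1],140,200,90,80,4)[:240]])
cv2.imwrite('pics/p.png',im)"
```

```text
t 8.53 pos [0.4839 0.3683 0.231 ] yaw 10.52 need [ 0.03 -0.01  3.7 ] turn z 0.0 tilt [ 0.01  0.   -0.  ] F [ 0.4 -0.8  1. ] w 85.2 0.0
```

View pics/p.png

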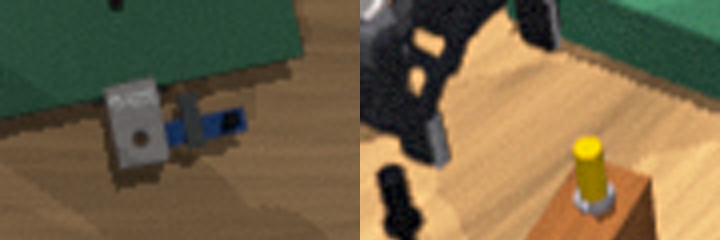

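The top crop shows the bar home, with the knob next to the guide and the lug hole at top (259.6,194.1). The gripper is above the red pin, clear of the yellow one. I'll descend and grip.

Call:
{"method": "carry_out", "body": {"commands": [[[0.03,0,0.4,0,0,0],[0,0,0.4,0,0,0],[0,0,0.4,0,0,0],[0,0,0.4,0,0,0],[0,0,0.4,0,0,0],[0,0,0.4,0,0,0],[0,0,0.4,0,0,0],[0,0,0.4,0,0,0],[0,0,0.35,0,0,0],[0,0,0.1,0,0,0],[0,0,0,0,0,0],[0,0,0,0,0,0]]]}}

```text
clock: 9.63
position: [0.4854, 0.3691, 0.0859]
ee_rot: [0.996, 0.091, 0.0, -0.0]
ft_force: [0.9, -0.3, 1.0]
grip_width: 0.996
grasp_force: 0.0
```

Call:
{"method": "carry_out", "body": {"commands": [[[0,0,0,0,0,0],[0,0,0,0,0,0],[0,0,0,0,0,0],[0,0,0,0,0,0],[0,0,0,0,0,0],[0,0,0,0,0,0],[0,0,0,0,0,0],[0,0,0,0,0,0],[0,0,0,0,0,0],[0,0,0,0,0,0]]], "hand": 1, "force": 30}}

```text
clock: 10.47
position: [0.485, 0.3696, 0.0855]
ee_rot: [0.996, 0.092, 0.0, -0.0]
ft_force: [0.5, 2.2, 1.7]
grip_width: 0.201
grasp_force: 30.2
```

Call:
{"method": "carry_out", "body": {"commands": [[[0,0,-0.1,0,0,0],[0,0,-0.2,0,0,0],[0,0,-0.3,0,0,0],[0,0,-0.4,0,0,0],[0,0,-0.4,0,0,0],[0,0,-0.4,0,0,0],[0,0,-0.4,0,0,0],[0,0,-0.4,0,0,0],[0,0,-0.4,0,0,0],[0,0,-0.4,0,0,0],[0,0,-0.3,0,0,0],[0,0,0,0,0,0],[0,0,0,0,0,0]]], "force": 40}}

```text
clock: 11.55
position: [0.4851, 0.3691, 0.2338]
ee_rot: [0.996, 0.092, 0.0, 0.0]
ft_force: [0.7, -1.4, -0.8]
grip_width: 0.195
grasp_force: 39.4
```

```bash
python3 -c "
from h import *
need([.504,-.0315,.20],10.5)
s=camera('side')[:,:,::-1]
u=proj('side',get_obs()['position']).astype(int);print(u)
cv2.imwrite('pics/g.png',crop(s,u[0]-50,max(u[1]-40,0),100,100,5))"
```

```text
t 11.55 pos [0.4851 0.3691 0.2338] yaw 10.51 need [-1.36  9.93  0.85] turn z 0.0 tilt [ 0.   -0.01 -0.  ] F [ 0.7 -1.4 -0.8] w 16.6 39.4
[172 228]
```

View pics/g.png

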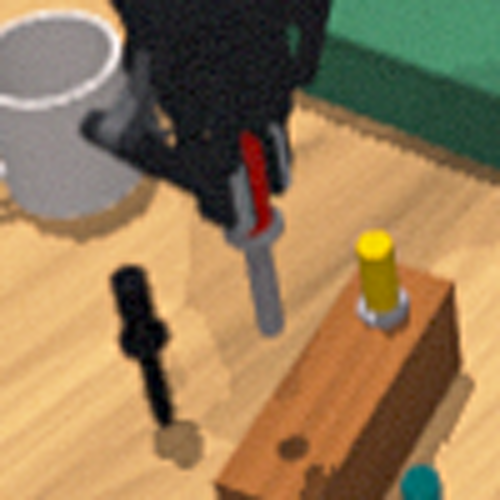

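The crop shows the red pin held upright and clear of the holder, tip at about side (176,254). The yellow pin is untouched. I'll carry it above the lock.

Call:
{"method": "carry_out", "body": {"commands": [[[-0.05,0.3,0,0,0,0],[-0.1,0.6,0,0,0,0],[-0.1,0.76,0,0,0,0],[-0.1,0.76,0,0,0,0],[-0.1,0.76,0,0,0,0],[-0.1,0.76,0,0,0,0],[-0.1,0.76,0,0,0,0],[-0.1,0.76,0,0,0,0],[-0.1,0.76,0,0,0,0],[-0.1,0.76,0,0,0,0],[-0.1,0.76,0,0,0,0],[-0.1,0.76,0,0,0,0],[-0.1,0.7,0,0,0,0],[-0.1,0.5,0,0,0,0],[-0.1,0.3,0,0,0,0],[-0.01,0.69,0,0,0,0],[0,0,0.4,0,0,0],[0,0,0.4,0,0,0],[0,0,0.3,0,0,0],[0,0,0,0,0,0]]]}}

```text
clock: 13.27
position: [0.5035, -0.0622, 0.1862]
ee_rot: [0.996, 0.092, -0.003, -0.001]
ft_force: [-0.2, -0.3, -1.6]
grip_width: 0.201
grasp_force: 39.5
```

```bash
python3 -c "
from h import *
need([.504,-.0315,.18],10.5)
p=get_obs()['position'];print(proj('side',p-[0,0,.0795]),proj('side',[.504,-.0315,.082]))
s=camera('side')[:,:,::-1]
cv2.imwrite('pics/s.png',crop(s,240,130,70,75,8))"
```

```text
t 13.27 pos [ 0.5035 -0.0622  0.1862] yaw 10.5 need [ 0.15 -0.75  0.15] turn z 0.0 tilt [-0.02  0.05  0.  ] F [-0.2 -0.3 -1.6] w 17.1 39.5
[281.37878966 172.28691341] [274.86903644 183.62841482]
```

View pics/s.png

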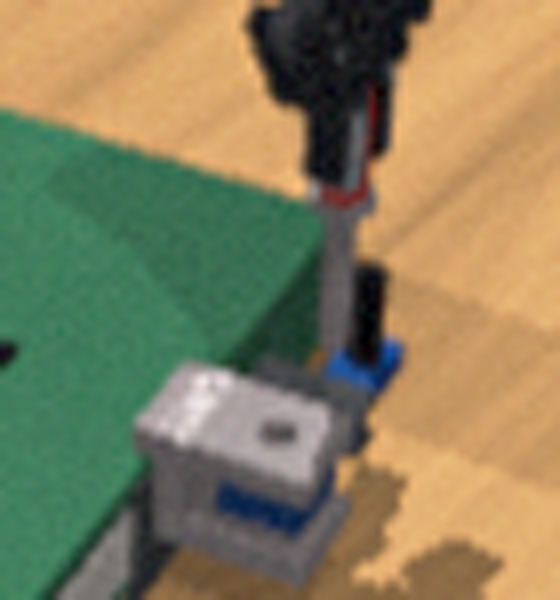

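The tip is at side (281.4,173.1), where a centred grip predicts it. The hole is at (274.8,183.6), which matches the estimate. My sum overshot by 30 mm, so I'll shift back over the hole.

Call:
{"method": "carry_out", "body": {"commands": [[[0.03,-0.15,0,0,0,0],[0.03,-0.15,0,0,0,0],[0.03,-0.15,0,0,0,0],[0.03,-0.15,0,0,0,0],[0.03,-0.15,0,0,0,0],[0,0,0.2,0,0,0],[0,0,0.2,0,0,0],[0,0,0,0,0,0],[0,0,0,0,0,0],[0,0,0,0,0,0]]]}}

```text
clock: 14.15
position: [0.506, -0.0316, 0.1731]
ee_rot: [0.996, 0.091, -0.0, 0.0]
ft_force: [-0.5, 0.3, -0.5]
grip_width: 0.201
grasp_force: 39.5
```

```bash
python3 -c "
from h import *
need([.504,-.0315,.166],10.5)
p=get_obs()['position'];print(proj('side',p-[0,0,.0795]),proj('side',[.504,-.0315,.082]))
s=camera('side')[:,:,::-1]
cv2.imwrite('pics/s2.png',crop(s,250,145,50,50,12))"
```

```text
t 14.15 pos [ 0.506  -0.0316  0.1731] yaw 10.5 need [-0.05 -0.01  0.18] turn z -0.0 tilt [-0.  0.  0.] F [-0.5  0.3 -0.5] w 17.1 39.5
[274.49729052 180.35645729] [274.86903644 183.62841482]
```

View pics/s2.png

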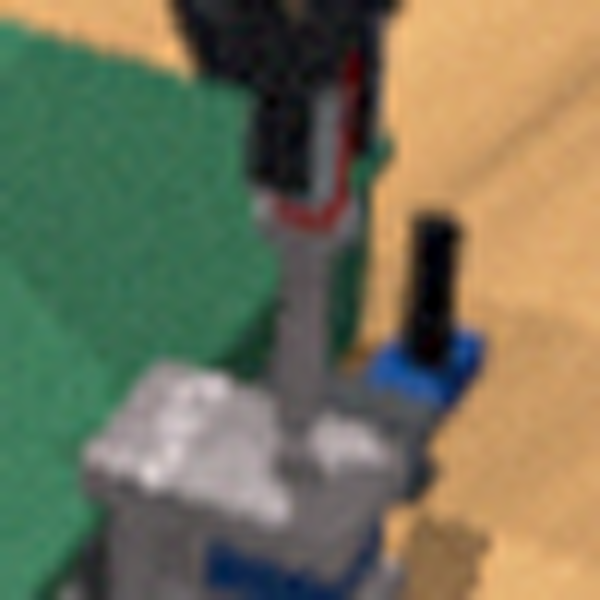

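The tip hangs just over the lug hole, at about side (274.1,180.5). I'll shift 1.6 mm in -x and lower gently.

Call:
{"method": "carry_out", "body": {"commands": [[[-0.04,0,0,0,0,0],[0,0,0.1,0,0,0],[0,0,0.1,0,0,0],[0,0,0.05,0,0,0],[0,0,0.05,0,0,0],[0,0,0.04,0,0,0],[0,0,0,0,0,0],[0,0,0,0,0,0]]]}}

```text
clock: 14.87
position: [0.5045, -0.0315, 0.1596]
ee_rot: [0.996, 0.092, -0.0, 0.0]
ft_force: [0.1, -1.0, -1.0]
grip_width: 0.204
grasp_force: 39.5
```

Call:
{"method": "carry_out", "body": {"commands": [[[0,0,0.04,0,0,0],[0,0,0,0,0,0],[0,0,0,0,0,0]]]}}

```text
clock: 15.12
position: [0.5045, -0.0315, 0.1581]
ee_rot: [0.996, 0.092, 0.0, 0.0]
ft_force: [-0.9, -0.2, -1.0]
grip_width: 0.197
grasp_force: 39.5
```

No contact force, and the tip is 3.5 mm below the lug's top: it is in the hole. I'll continue.

Call:
{"method": "carry_out", "body": {"commands": [[[0,0,0.05,0,0,0],[0,0,0.05,0,0,0],[0,0,0,0,0,0],[0,0,0,0,0,0]]]}}

```text
clock: 15.45
position: [0.5044, -0.0315, 0.1539]
ee_rot: [0.996, 0.092, -0.0, -0.0]
ft_force: [-0.9, 0.7, -0.7]
grip_width: 0.2
grasp_force: 39.5
```

Call:
{"method": "carry_out", "body": {"commands": [[[0,0,0.05,0,0,0],[0,0,0.05,0,0,0],[0,0,0,0,0,0],[0,0,0,0,0,0]]]}}

```text
clock: 15.78
position: [0.5044, -0.0315, 0.1499]
ee_rot: [0.996, 0.092, -0.0, -0.0]
ft_force: [-0.2, -0.4, -1.2]
grip_width: 0.195
grasp_force: 39.5
```

Call:
{"method": "carry_out", "body": {"commands": [[[0,0,0.05,0,0,0],[0,0,0.05,0,0,0],[0,0,0.05,0,0,0],[0,0,0.03,0,0,0],[0,0,0,0,0,0],[0,0,0,0,0,0]]]}}

```text
clock: 16.28
position: [0.5045, -0.0315, 0.1428]
ee_rot: [0.996, 0.092, -0.0, 0.0]
ft_force: [0.0, -0.1, -1.8]
grip_width: 0.198
grasp_force: 39.5
```

Call:
{"method": "carry_out", "body": {"commands": [[[0,0,0.05,0,0,0],[0,0,0,0,0,0],[0,0,0,0,0,0]]]}}

```text
clock: 16.53
position: [0.5045, -0.0315, 0.1409]
ee_rot: [0.996, 0.092, -0.0, 0.0]
ft_force: [-0.3, 0.1, -0.9]
grip_width: 0.195
grasp_force: 39.5
```

Call:
{"method": "carry_out", "body": {"commands": [[[0,0,0.05,0,0,0],[0,0,0,0,0,0],[0,0,0,0,0,0]]]}}

```text
clock: 16.78
position: [0.5044, -0.0315, 0.1388]
ee_rot: [0.996, 0.092, -0.0, 0.0]
ft_force: [0.7, -0.0, -1.7]
grip_width: 0.195
grasp_force: 39.5
```

Call:
{"method": "carry_out", "body": {"commands": [[[0,0,0.05,0,0,0],[0,0,0,0,0,0],[0,0,0,0,0,0]]]}}

```text
clock: 17.03
position: [0.5045, -0.0315, 0.1368]
ee_rot: [0.996, 0.092, -0.0, 0.0]
ft_force: [0.9, -0.9, -1.1]
grip_width: 0.195
grasp_force: 39.5
```

Call:
{"method": "carry_out", "body": {"commands": [[[0,0,0.05,0,0,0],[0,0,0,0,0,0],[0,0,0,0,0,0]]]}}

```text
clock: 17.28
position: [0.5045, -0.0315, 0.1348]
ee_rot: [0.996, 0.092, -0.0, 0.0]
ft_force: [0.3, -0.4, -1.5]
grip_width: 0.194
grasp_force: 39.5
```

Call:
{"method": "carry_out", "body": {"commands": [[[0,0,0.05,0,0,0],[0,0,0,0,0,0],[0,0,0,0,0,0]]]}}

```text
clock: 17.53
position: [0.5044, -0.0315, 0.1328]
ee_rot: [0.996, 0.092, -0.0, 0.0]
ft_force: [-0.0, 0.2, -1.2]
grip_width: 0.195
grasp_force: 39.5
```

Call:
{"method": "carry_out", "body": {"commands": [[[0,0,0.05,0,0,0],[0,0,0.05,0,0,0],[0,0,0.05,0,0,0],[0,0,0.05,0,0,0],[0,0,0.05,0,0,0],[0,0,0,0,0,0],[0,0,0,0,0,0]]]}}

```text
clock: 18.12
position: [0.5044, -0.0315, 0.1228]
ee_rot: [0.996, 0.092, -0.0, -0.0]
ft_force: [-0.4, -0.1, -0.7]
grip_width: 0.199
grasp_force: 39.5
```

Call:
{"method": "carry_out", "body": {"commands": [[[0,0,0.04,0,0,0],[0,0,0.04,0,0,0],[0,0,0,0,0,0],[0,0,0,0,0,0]]]}}

```text
clock: 18.45
position: [0.5044, -0.0315, 0.1196]
ee_rot: [0.996, 0.092, -0.0, 0.0]
ft_force: [0.2, -0.1, -0.8]
grip_width: 0.198
grasp_force: 39.5
```

Call:
{"method": "carry_out", "body": {"commands": [[[0,0,0.04,0,0,0],[0,0,0.04,0,0,0],[0,0,0,0,0,0],[0,0,0,0,0,0]]]}}

```text
clock: 18.78
position: [0.5045, -0.0315, 0.1164]
ee_rot: [0.996, 0.092, -0.0, -0.0]
ft_force: [0.1, -0.7, -1.0]
grip_width: 0.195
grasp_force: 39.5
```

Call:
{"method": "carry_out", "body": {"commands": [[[0,0,0.05,0,0,0],[0,0,0.05,0,0,0],[0,0,0.05,0,0,0],[0,0,0.05,0,0,0],[0,0,0.05,0,0,0],[0,0,0.05,0,0,0],[0,0,0.05,0,0,0],[0,0,0.05,0,0,0],[0,0,0,0,0,0],[0,0,0,0,0,0]]]}}

```text
clock: 19.62
position: [0.5045, -0.0315, 0.1004]
ee_rot: [0.996, 0.092, -0.0, 0.0]
ft_force: [0.0, 1.0, -0.4]
grip_width: 0.203
grasp_force: 39.5
```

Call:
{"method": "carry_out", "body": {"commands": [[[0,0,0.04,0,0,0],[0,0,0,0,0,0],[0,0,0,0,0,0]]]}}

```text
clock: 19.87
position: [0.5045, -0.0315, 0.0989]
ee_rot: [0.996, 0.092, -0.0, 0.0]
ft_force: [0.3, 0.4, -0.8]
grip_width: 0.195
grasp_force: 39.5
```

Call:
{"method": "carry_out", "body": {"commands": [[[0,0,0.03,0,0,0],[0,0,0,0,0,0],[0,0,0,0,0,0]]]}}

```text
clock: 20.12
position: [0.5045, -0.0315, 0.0977]
ee_rot: [0.996, 0.092, -0.0, 0.0]
ft_force: [-0.3, -0.6, -1.0]
grip_width: 0.195
grasp_force: 39.5
```

Call:
{"method": "carry_out", "body": {"commands": [[[0,0,0.03,0,0,0],[0,0,0,0,0,0],[0,0,0,0,0,0]]]}}

```text
clock: 20.37
position: [0.5048, -0.0314, 0.0973]
ee_rot: [0.996, 0.092, 0.0, 0.0]
ft_force: [-3.5, 0.1, 8.3]
grip_width: 0.199
grasp_force: 40.5
```

Call:
{"method": "carry_out", "body": {"commands": [[[0,0,0.02,0,0,0],[0,0,0,0,0,0],[0,0,0,0,0,0]]]}}

```text
clock: 20.62
position: [0.5049, -0.0315, 0.0973]
ee_rot: [0.996, 0.092, 0.0, 0.0]
ft_force: [-7.4, 0.4, 16.5]
grip_width: 0.202
grasp_force: 41.4
```

The collar is seated: contact at the expected height with 16 N. I'll ease off, let go, open and rise.

Call:
{"method": "carry_out", "body": {"commands": [[[0,0,-0.04,0,0,0],[0,0,0,0,0,0]]]}}

```text
clock: 20.78
position: [0.5048, -0.0315, 0.0977]
ee_rot: [0.996, 0.092, 0.0, 0.0]
ft_force: [0.6, 0.4, -1.1]
grip_width: 0.196
grasp_force: 39.5
```

Call:
{"method": "carry_out", "body": {"commands": [[[0,0,0,0,0,0],[0,0,0,0,0,0],[0,0,0,0,0,0],[0,0,0,0,0,0],[0,0,0,0,0,0],[0,0,0,0,0,0],[0,0,0,0,0,0],[0,0,-0.1,0,0,0],[0,0,-0.3,0,0,0],[0,0,-0.5,0,0,0],[0,0,-0.6,0,0,0],[0,0,-0.6,0,0,0],[0,0,-0.6,0,0,0],[0,0,-0.6,0,0,0],[0,0,0,0,0,0],[0,0,0,0,0,0]]], "hand": -1}}

```text
clock: 22.12
position: [0.5053, -0.0314, 0.2315]
ee_rot: [0.996, 0.092, 0.002, 0.0]
ft_force: [-0.2, -0.1, 0.3]
grip_width: 0.998
grasp_force: 0.0
```

```bash
python3 -c "
from h import *
need([.504,-.0315,.2],10.5)
s=camera('side')[:,:,::-1]
cv2.imwrite('pics/f.png',crop(s,240,130,70,70,8))"
```

```text
t 22.12 pos [ 0.5053 -0.0314  0.2315] yaw 10.53 need [-0.04 -0.    0.79] turn z 0.01 tilt [ 0.01 -0.03  0.  ] F [-0.2 -0.1  0.3] w 84.8 0.0
```

View pics/f.png

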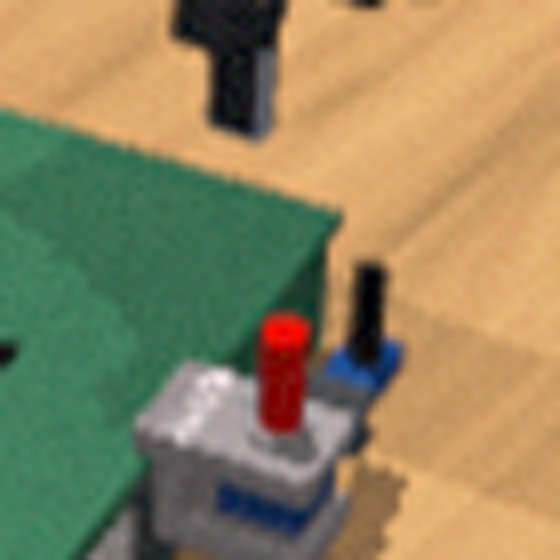

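The red pin stands upright at about side (275,176) with its collar on the lug, the bar is home and the gripper is clear.

```bash
python3 -c "
from workcell import *
print(hand_in())"
```

```text
the job is handed in; nothing more can be done
None
```

I slid the bar home to its stop, threaded the long red pin through both lugs and the bar until its collar sat on the upper lug (about 16 N at most), let go, and handed the job in at about 22 s; `hand_in()` returned no verdict.

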